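# Shut the tab-locked air valve

## Task

Shut off the bench air supply: squeeze the two yellow tabs of the red valve cap together to free it, turn the cap clockwise (seen from above) out of its open position, and go on until both tabs spring fully out again into the shut position, which you must find by feel. The tabs are thin plastic, so handle the cap gently; leave it locked, let go, and do not shift the other things on the bench.

Things in the scene. Friction and masses are not known exactly. Their poses are not given: they have to be found in the camera images.
- valve_axis (a point): Point on the vertical turning axis of the shut-off valve, at the underside of its red cap, 147 mm above the bench. The frame is the valve body's. The valve is bolted down: foot 110 x 100 mm, aluminium body; gauge and yellow mark on its -x side, brass ports on its y sides. The cap is a red disc 94 mm across, its top 155 mm above the bench.
- cap_bar (a point): Centre of the red finger bar on the cap, on the turning axis, 182 mm above the bench. The frame turns with the cap. The bar is 34 mm long along y, 16 mm thick along x, its top 202 mm above the bench. When not locked, the cap can also be turned by this bar, against 0.1 to 0.2 N m; grip it below 60 N. The cap breaks above 140 N from both fingers together, as when forced against a block.
- tab_l_pad (a point): Centre of the outer face of the yellow tab on the cap's +y side, 177 mm above the bench. Flat upright tab, 26 mm wide along the cap's x, 6 mm thick, from 156 to 195 mm above the bench. The two outer faces are 66 mm apart when sprung out, 50 mm when fully in. A tab's inner face is 10 mm from the bar's end, 2 mm when in. The tab breaks above 60 N.
- tab_r_pad (a point): The same for the yellow tab on the cap's -y side.
- cap (a joint): Turn of the cap, rad, growing clockwise from above. Near 0: open, and blocked (play 0.05) unless both tabs are 4 mm in. Past 0.4 the tabs, let go, rest on a ring; the cap stays put and turns without squeezing. Shut is somewhere from 1.45 to 2.05, unseen, new each time: there let-go tabs snap out and block it both ways (play 0.05). Tabs held in pass over it. End stop 2.35.
- tab_l (a joint): How far the tab on the cap's +y side is pushed in, m: 0 sprung out (locked), 0.008 fully in, about 0.003 when it rests on the ring between the two positions. Its spring takes 5 N to start and 11 N to be fully in.
- tab_r (a joint): The same for the tab on the cap's -y side.
- regulator: Pressure regulator, bystander, bolted down: foot 100 x 90 mm, aluminium body, blue round knob, 112 mm high. Origin under its centre.
- impact_wrench: Steel air impact wrench lying on the bench, bystander, about 150 x 180 x 66 mm; origin under the barrel.
- socket_tray: Black tray of sockets, bystander, 110 x 180 x 35 mm; origin under its centre.
- spanner: Steel spanner lying flat, bystander, 200 mm long along its x.
Not all that is in view belongs to the job. Leave any pink look-alike of the part that bears valve_axis alone.

How it is judged:
By the outcome, as a careful person would: the job done as asked, in the order asked, and still so for the second after the job is handed in, with the robot touching nothing.
It also fails if it takes over 56 s, if anything falls off the work surface, if the arm or the gripper's body presses on something with over 40 N, if the wrist force passes 120 N, or if a joint passes its speed limit or range.

## Robot

A 6-joint arm with a two-finger parallel gripper is mounted at the origin on the work surface. World frame = base frame: x ahead of the robot, y to its left, z up, the work surface at z = 0. Lengths are in mm, angles in rad, forces in N, time in s.
With the tool pointing down it reaches from about 350 to 775 mm from the base axis. Payload 7.3 kg.
Tool frame: the origin (TCP) lies between the finger pads; the fingertips stand 22 mm ahead of it and the grasp point (between the pads) lies 3 mm ahead of it; z points along the fingers, x is the direction in which the jaws open and shut, and the axes are right-handed (so a half turn about z gives the same grasp; the last joint's range is limited). The gripper opens to 92 mm and grips with 3 to 60 N. Pads are 19 mm wide; open, the fingers measure 130 mm over their backs; the gripper's body (75 mm by 190 mm) begins 47 mm behind the grasp point.
Start: joints at [1.019, 0.342, 1.524, -0, 1.275, -0.146], TCP at [207.233, 482.387, 248.741] pointing down, gripper open.
Joint ranges: [-2.53, 2.53], [-0.77, 2.02], [0.04, 2.7], [-1, 4.14], [0.28, 2.66], [-3.11, 3.11]. Speed limits (rad/s): [2.57, 2.57, 3.14, 3.14, 3.14, 3.14].

## Interface

Orientations are given as [roll, pitch, yaw] about the fixed x, y, z axes, in that order (R = Rz(yaw) Ry(pitch) Rx(roll)).
In Python, from plant import * gives the robot as it stands. The module is installed in compiled form; this text tells all that it offers.
- The arm moves only by the shell command python3 -m handwheel 'ROWS' [OPENING]. ROWS is a JSON object of lists of equal length, an entry for each row: "translation": the shift along the world's x, y, z in units of 15 cm (1.0 is 15 cm), a list of three; "twist": the turn about the world's z in units of 90 degrees (1.0 is 90 degrees). In form: {"translation": [[tx, ty, tz], ...], "twist": [twist, ...]}. A call has exactly 8 rows; each row shifts and turns the pose as measured when the row begins; what a row does not reach is not made up. A row lasts 1/8 s, in which the tool goes at most 62.5 mm and 10.7 degrees, less where a joint would pass 70% of its speed; a pose out of reach is approached as far as the arm can. A call with a number of a shift or a turn outside -1 to 1 is refused whole. A call with a gripper value outside its range is refused whole. OPENING is the closure in counts, from 0 (fully open) to 255 (shut), set as the call begins (- or left out, the last holds). The fingers move at their own pace and stop on an object; the grip force is fixed at half the most. Time passes only in rows, so rows that do not move let the fingers close, or fill a call up. It gives the time, the measured TCP pose, the force and the opening at its end, in the units of the state.
- get_obs(): the state, without advancing time (a new reading comes with each control period).
- capture(name): name is "scene" or "top" or "wrist"; returns a dict with "img" (384x512x3 uint8, red, green, blue), "vertical_fov" (degrees; the focal length in pixels is half the picture's height over the tangent of half this angle, whatever the lens; pixels are square), "cx", "cy" (the principal point, pixels), "world_from_camera" (4x4, takes a point from camera to world coordinates). Camera axes: x right, y up, looking along -z (the intrinsics and any distortion apply to the point x, -y, -z); pixel columns grow to the right and rows downward; lengths in mm; the calibration is good to about 2 mm. A picture is of the moment at which its call begins. There is no depth.
- close_job(): hands the job in, once; it reports no verdict.
Trained networks look in the newest picture that a camera, given by its name, has taken for a name from the list of things; names that differ only in an ending like _2 or _b are one class to them, and where a whole thing is asked for, a point or a joint stands for the part that bears it (a point fixed in the world has none). Each returns a list of dicts, best first, with "score" (0 to 1); they miss things now and then, are a little off and sometimes report something else, mostly with a low value. They report only what shows in the picture. A call takes as long as a camera call. They do not tell look-alikes from the thing itself.
- search_frame(camera, label): "position" ([x, y, z] in mm, in the coordinates of the camera as it stood for that picture, good to about 4 mm: the middle of the surface that is visible of it).
- spot_point(camera, label): "position" ([x, y, z] in mm, in the coordinates of the camera as it stood for that picture, good to about 4 mm: a listed point, or the origin of a listed thing).
The state is a dict: "time": time; "joint_positions": joint angles; "dq": joint speeds; "tau": joint torques, N m; "tool_pos": TCP position; "tcp_rot": TCP orientation; "contact_force": force on the tool from outside, world axes, zero at the start; "moment": the same for the moment, N m; "grip_width": finger opening in mm.
Only numpy, scipy, OpenCV 4.12 (cv2) and the standard library are available. Lean on these libraries where they do the work, as an engineer would, in place of code of your own. Each camera call takes 0.05 s, during which the arm holds its last target.

## Working session

There is one attempt and no reset: what is moved stays moved. The work goes in short steps, Python scripts to look and compute and a shell command to move; the robot and the scene stay as the last step left them, time stands still between calls to the robot, and variables do not carry over. Pictures are saved under pics/ and viewed, and the job is handed in when it is done.

```bash
mkdir -p pics; ls; cat > h.py <<'E'
from plant import *
import numpy as np, cv2
def snap(n,f):
    c=capture(n); cv2.imwrite(f'pics/{f}.png',c['img'][:,:,::-1]); return c
def w(c,p): return (np.array(c['world_from_camera'])@np.r_[p,1])[:3]
def proj(c,P):
    p=np.linalg.inv(c['world_from_camera'])@np.r_[P,1]; f=192/np.tan(np.radians(c['vertical_fov']/2))
    return c['cx']+f*p[0]/-p[2], c['cy']+f*(-p[1])/-p[2]
E
python3 - <<'E'
from h import *
np.set_printoptions(precision=1,suppress=True)
for n in ['scene','top']:
    c=snap(n,n+'0'); print(n,{k:v for k,v in c.items() if k!='img'})
    for l in ['valve_axis','cap_bar','tab_l_pad','tab_r_pad','regulator','impact_wrench','socket_tray','spanner']:
        for d in spot_point(n,l): print(l,round(d['score'],2),w(c,d['position']),np.array(proj(c,w(c,d['position']))))
print(get_obs())
E
```

```text
pics
scene {'vertical_fov': 46.926973597506816, 'cx': 248.38873799745855, 'cy': 193.29353979498327, 'world_from_camera': array([[  -0.7,   -0.4,    0.6, 1271.2],
       [   0.7,   -0.4,    0.6,  680.1],
       [   0. ,    0.8,    0.6,  801.2],
       [   0. ,    0. ,    0. ,    1. ]])}
valve_axis 0.69 [ 535.1 -125.1  147. ] [220.8 171.4]
valve_axis 0.68 [ 645.2 -296.2  146.5] [153.4 164.6]
cap_bar 0.98 [ 645.7 -296.2  184.4] [151.7 153.3]
cap_bar 0.89 [ 537.4 -126.4  179.6] [219.5 161.6]
tab_l_pad 0.67 [ 646.4 -263.2  178.9] [158.7 159. ]
tab_l_pad 0.5 [539.3 -94.7 176.1] [226.8 166.9]
tab_r_pad 0.6 [ 528.8 -157.3  175.7] [214.3 158. ]
tab_r_pad 0.57 [ 643.  -330.5  176.6] [145.8 151.5]
regulator 0.68 [581.3 110.4   4.5] [270.4 254.9]
regulator 0.55 [671.4 399.9  -3.3] [342.7 338.9]
impact_wrench 0.72 [ 381.3 -382.9    2.6] [203.6 164.3]
socket_tray 0.6 [671.6 398.7  -3. ] [342.2 338.6]
spanner 0.93 [740.5 -48.1   3. ] [186.4 256.6]
top {'vertical_fov': 43.29362629293876, 'cx': 249.99118643610234, 'cy': 196.82092180456453, 'world_from_camera': array([[  -0. ,    1. ,   -0.1,  426.3],
[... 563 characters left out ...]
78.4] [380.3 136.2]
tab_r_pad 0.45 [ 525.3 -158.3  178.5] [315.1 185.2]
regulator 0.91 [581.4 106.9  -2.5] [216.6 173.8]
impact_wrench 0.68 [ 383.  -378.9    0.3] [386.3 237.5]
socket_tray 0.62 [ 529.1 -128.3  180. ] [303.3 184. ]
socket_tray 0.55 [668.4 394.    0.9] [118.4 147. ]
spanner 0.81 [739.1 -47.7   0.9] [267.8 118.8]
{'time': 0.9, 'joint_positions': array([ 1. ,  0.3,  1.5, -0. ,  1.3, -0.1]), 'dq': array([ 0., -0., -0., -0.,  0., -0.]), 'tau': array([  0. , -43.1, -24.4,   0.1,   0. ,   0. ]), 'tool_pos': array([207.2, 482.4, 248.8]), 'tcp_rot': array([ 3.1, -0. ,  1.2]), 'contact_force': array([-0.1, -0.3, -0. ]), 'moment': array([-0., -0., -0.]), 'grip_width': 91.87310292731813}
```

View pictures.

```bash
python3 - <<'E'
import cv2,numpy as np
a=cv2.imread('pics/scene0.png');b=cv2.imread('pics/top0.png')
c1=cv2.resize(a[120:270,110:260],(400,400),interpolation=2)
c2=cv2.resize(b[110:210,270:400],(400,308),interpolation=2)
c2=cv2.copyMakeBorder(c2,0,92,0,0,0)
cv2.imwrite('pics/crop0.png',np.hstack([c1,c2]))
E
```

```text
(no output)
```

View pics/crop0.png

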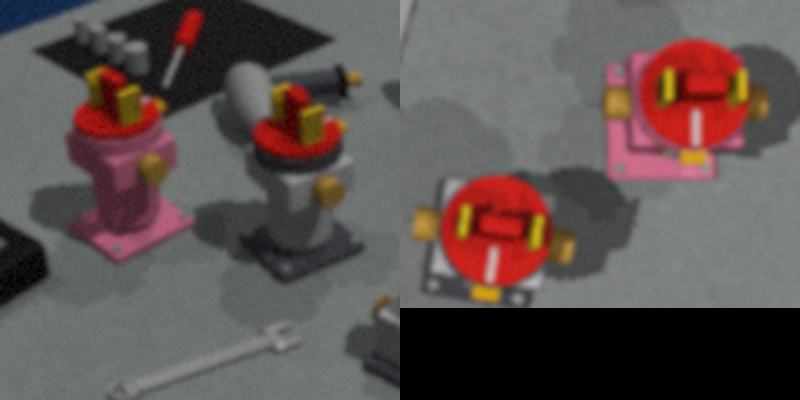

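View pics/scene0.png

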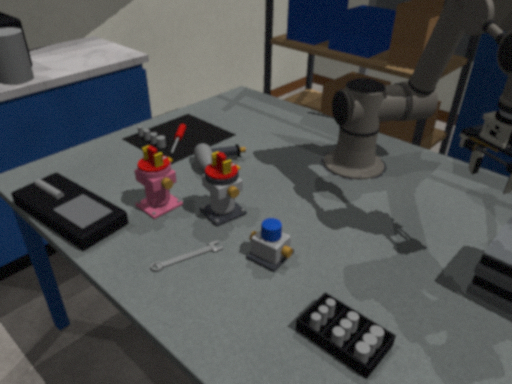

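View pics/top0.png

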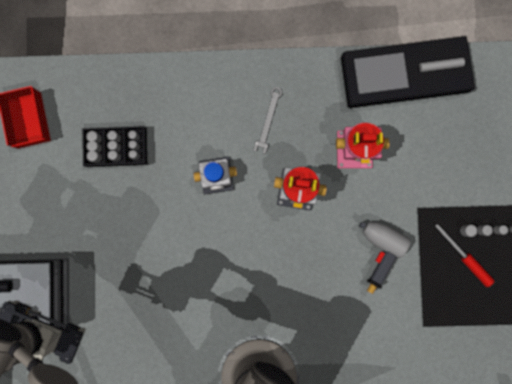

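The valve that fits is the one with the aluminium body and dark foot, at scene (220,170) / top (302,184). The pink-bodied one at scene (152,155) / top (367,140) is the look-alike. The enlarged crop confirms this. I'll approach the aluminium valve.

```bash
python3 -m handwheel '{"translation":[[0.18,-0.34,0.03],[0.18,-0.34,0.03],[0.18,-0.34,0.03],[0.18,-0.34,0.03],[0.18,-0.34,0.03],[0.18,-0.34,0.03],[0.18,-0.34,0],[0.18,-0.34,0]],"twist":[0.02,0.02,0.02,0.02,0.02,0.02,0.01,0]}' 0
```

```text
time: 1.9
tool_pos: [426.8, 64.6, 277.6]
tcp_rot: [3.136, -0.003, 1.385]
contact_force: [0.3, 0.2, -0.2]
grip_width: 91.9
```

```bash
python3 -m handwheel '{"translation":[[0.18,-0.32,0],[0.18,-0.32,0],[0.18,-0.32,0],[0.18,-0.32,0],[0,0,0],[0,0,0],[0,0,0],[0,0,0]],"twist":[0,0,0,0,0,0,0,0]}' -
cat > look.py <<'E'
from h import *
import sys
np.set_printoptions(precision=1,suppress=True)
tag=sys.argv[1]
for n in ['wrist','top','scene']:
    if n not in sys.argv[2].split(','): continue
    c=snap(n,n+tag)
    for l in ['valve_axis','cap_bar','tab_l_pad','tab_r_pad']:
        for d in spot_point(n,l)[:4]: print(n,l,round(d['score'],2),w(c,d['position']),np.array(proj(c,w(c,d['position']))))
o=get_obs();print(o['time'],o['tool_pos'],o['tcp_rot'],o['contact_force'],o['moment'],o['grip_width'],o['joint_positions'][-1])
E
python3 look.py 1 wrist,top,scene
```

```text
time: 2.9
tool_pos: [537.5, -135.9, 277.6]
tcp_rot: [3.135, -0.004, 1.381]
contact_force: [1.1, -0.5, 0.5]
grip_width: 92.3
wrist valve_axis 0.7 [ 531.8 -128.5  147.9] [260.9 180.1]
wrist cap_bar 0.81 [ 535.  -125.5  185.2] [266.1 193.5]
wrist tab_l_pad 0.81 [539.8 -94.9 179.1] [300.5 190.3]
wrist tab_l_pad 0.47 [ 645.3 -261.5  174.9] [155.5 314.3]
wrist tab_r_pad 0.72 [ 524.  -155.2  182.4] [230.2 187. ]
top valve_axis 0.63 [ 642.8 -301.4  144. ] [366.7 140.2]
top valve_axis 0.59 [ 533.  -118.9  146.1] [298.5 183.8]
top cap_bar 0.84 [ 642.  -298.9  182.1] [369.1 137.9]
top tab_l_pad 0.4 [ 640.3 -261.2  178.3] [354.  139.2]
top tab_r_pad 0.48 [ 643.8 -327.   177. ] [379.7 137.2]
scene valve_axis 0.94 [ 643.5 -294.4  143.6] [154.4 165.5]
scene valve_axis 0.87 [ 533.6 -125.7  144.8] [221.  171.8]
scene cap_bar 0.88 [ 645.7 -293.5  182.8] [152.3 154.1]
scene cap_bar 0.62 [ 535.2 -124.3  177.4] [220.6 162.3]
scene tab_l_pad 0.67 [538.2 -94.3 179.2] [227.2 165.8]
scene tab_l_pad 0.39 [ 645.9 -264.3  179.3] [158.6 158.6]
scene tab_l_pad 0.3 [667.7 398.3  -3.3] [343.1 337.5]
scene tab_r_pad 0.56 [ 641.  -329.3  176.3] [146.6 151.4]
scene tab_r_pad 0.48 [ 526.4 -156.3  174.2] [215.2 158.3]
3.65 [ 537.7 -137.   277.2] [ 3.1 -0.   1.4] [-0.2 -0.6  0.9] [-0.  0. -0.] 91.91777510889396 -1.7708654881965742
```

View pics/wrist1.png

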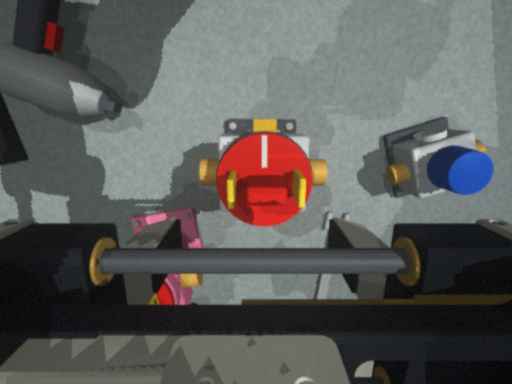

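```bash
python3 -m handwheel '{"translation":[[-0.027,0.075,0],[0,0,0],[0,0,-0.12],[0,0,-0.12],[0,0,-0.12],[0,0,-0.12],[0,0,-0.12],[0,0,0]],"twist":[-0.014,0,0,0,0,0,0,0]}' -
python3 look.py 2 wrist
```

```text
time: 4.65
tool_pos: [534.9, -128.3, 185.2]
tcp_rot: [3.132, -0.003, 1.359]
contact_force: [-0.4, -0.1, -0.3]
grip_width: 91.7
wrist valve_axis 0.62 [ 531.8 -127.3  151.4] [255.8 220.7]
wrist cap_bar 0.76 [ 533.9 -125.   186.6] [261.1 248.5]
wrist tab_l_pad 0.61 [536.5 -92.8 180.7] [318.  236.5]
wrist tab_r_pad 0.78 [ 524.9 -155.7  180.8] [204.  239.6]
4.9 [ 535.9 -128.4  187.3] [ 3.1 -0.   1.4] [ 1.4 -0.2 -0.1] [ 0. -0.  0.] 91.86324399149059 -1.7376812865733586
```

View pics/wrist2.png

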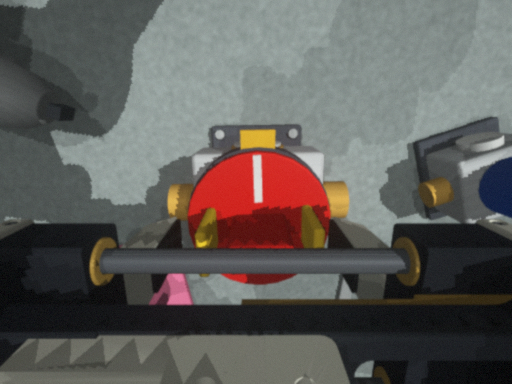

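```bash
python3 -m handwheel '{"translation":[[-0.01,0.017,-0.02],[0,0,0],[0,0,0],[0,0,0],[0,0,0],[0,0,0],[0,0,0],[0,0,0]],"twist":[0,0,0,0,0,0,0,0]}' 80
python3 look.py 3 wrist
```

```text
time: 5.9
tool_pos: [534.7, -125.6, 185.3]
tcp_rot: [3.126, -0.002, 1.36]
contact_force: [0.3, 0.4, -0.1]
grip_width: 62.9
wrist valve_axis 0.96 [ 531.2 -126.8  149.2] [252.4 219. ]
wrist cap_bar 0.95 [ 535.4 -127.7  183.1] [252.1 249.7]
wrist tab_l_pad 0.58 [536.2 -95.6 181.6] [308.6 238.8]
wrist tab_r_pad 0.76 [ 527.3 -155.5  182.5] [200.4 245.8]
6.15 [ 534.7 -125.6  185.2] [ 3.1 -0.   1.4] [-1.  -0.1 -0.7] [ 0.1  0.  -0. ] 63.279753621121024 -1.7341651373500333
```

View pics/wrist3.png

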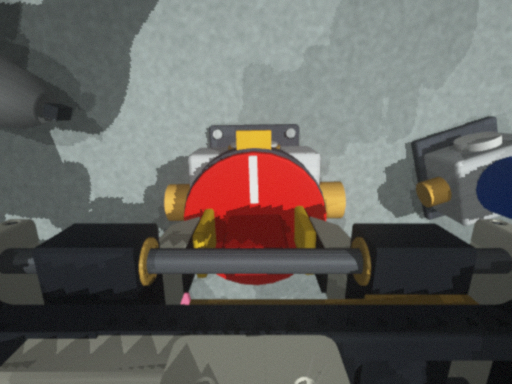

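```bash
python3 -m handwheel '{"translation":[[0,0,0],[0,0,0],[0,0,0],[0,0,0],[0,0,0],[0,0,0],[0,0,0],[0,0,0]],"twist":[0,0,0,0,0,0,0,0]}' 113
python3 look.py 4 wrist
```

```text
time: 7.15
tool_pos: [534.7, -125.6, 185.3]
tcp_rot: [3.126, -0.002, 1.359]
contact_force: [-0.0, 1.6, 0.5]
grip_width: 50.8
wrist valve_axis 0.71 [ 533.2 -123.6  148.2] [257.7 220.2]
wrist cap_bar 0.84 [ 532.4 -126.1  181.2] [253.7 242.8]
wrist cap_bar 0.63 [ 536.9 -102.8  180.8] [295.8 241.6]
wrist tab_l_pad 0.94 [ 534.  -101.2  183.5] [298.6 238.6]
wrist tab_r_pad 0.81 [ 527.  -148.9  180.6] [212.2 241.6]
7.4 [ 534.7 -125.6  185.3] [ 3.1 -0.   1.4] [ 0.5 -0.1 -0.1] [ 0. -0. -0.] 51.09376323349677 -1.7340362398910658
```

```bash
python3 -m handwheel '{"translation":[[0,0,0],[0,0,0],[0,0,0],[0,0,0],[0,0,0],[0,0,0],[0,0,0],[0,0,0]],"twist":[-0.03,-0.03,-0.03,-0.03,0,0,0,0]}' 113
python3 look.py 5 wrist
```

```text
time: 8.4
tool_pos: [534.6, -125.9, 185.3]
tcp_rot: [3.126, -0.001, 1.168]
contact_force: [-0.0, -0.2, 0.6]
grip_width: 51.2
wrist valve_axis 0.61 [ 528.6 -129.   150.7] [247.5 218.2]
wrist cap_bar 0.79 [ 532.5 -126.   184.7] [253.9 246.1]
wrist tab_l_pad 0.59 [ 538.6 -103.2  181.9] [296.  238.3]
wrist tab_l_pad 0.49 [ 531.  -126.3  184.4] [252.4 243.8]
wrist tab_r_pad 0.65 [ 523.9 -149.6  182.3] [209.1 246.2]
8.65 [ 534.6 -125.9  185.2] [ 3.1 -0.   1.2] [-0.8  1.1  0.9] [ 0.1  0.  -0.1] 51.3304503386826 -1.539339523616706
```

Turned 0.19 rad with only about 0.1 N m of resistance, so the cap is free. I'll go on past 0.4.

```bash
python3 -m handwheel '{"translation":[[0,0,0],[0,0,0],[0,0,0],[0,0,0],[0,0,0],[0,0,0],[0,0,0],[0,0,0]],"twist":[-0.04,-0.04,-0.04,-0.04,-0.04,-0.04,-0.04,-0.04]}' 113
python3 look.py 6 wrist
```

```text
time: 9.65
tool_pos: [534.1, -126.5, 185.3]
tcp_rot: [3.126, 0.001, 0.651]
contact_force: [-0.8, -0.1, 0.4]
grip_width: 51.2
wrist valve_axis 0.57 [ 530.3 -124.   149. ] [253.1 216.6]
wrist valve_axis 0.41 [739.2 -50.2   2.9] [422.6 222.9]
wrist cap_bar 0.8 [ 533.2 -125.8  185.8] [254.8 247.7]
wrist tab_l_pad 0.72 [ 551.1 -111.6  182.5] [295.9 244.1]
wrist tab_r_pad 0.69 [ 511.4 -139.7  181.4] [208.9 240.4]
9.9 [ 534.2 -126.4  185.3] [3.1 0.  0.7] [-0.7  1.  -0. ] [ 0.  0. -0.] 51.66122719686077 -1.017648966779197
```

View pics/wrist6.png

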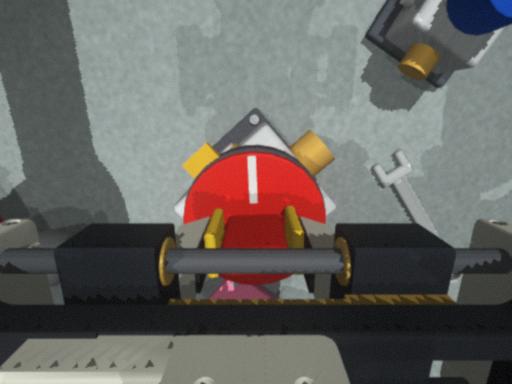

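```bash
python3 -m handwheel '{"translation":[[0,0,0],[0,0,0],[0,0,0],[0,0,0.12],[0,0,0.12],[0,0,0.12],[0,0,0],[0,0,0]],"twist":[0,0,0,0,0,0,-0.1,-0.1]}' 0
python3 -m handwheel '{"translation":[[0,0,0],[0,0,0],[0,0,0],[0,0,0],[0,0,0],[0,0,0],[0,0,0],[0,0,0]],"twist":[-0.1,-0.1,-0.1,-0.1,-0.1,-0.1,-0.1,-0.1]}' 0
python3 look.py 7 wrist,top
```

```text
time: 10.9
tool_pos: [534.1, -126.5, 240.9]
tcp_rot: [3.126, 0.0, 0.334]
contact_force: [0.5, 0.0, 0.3]
grip_width: 92.0
time: 11.9
tool_pos: [534.3, -126.5, 241.1]
tcp_rot: [3.125, -0.001, -0.964]
contact_force: [0.4, -0.5, -1.0]
grip_width: 92.1
wrist valve_axis 0.76 [ 531.3 -125.6  147.2] [251.3 198. ]
wrist valve_axis 0.72 [ 639.4 -296.7  149. ] [480.3 208.1]
wrist cap_bar 0.96 [ 531.9 -123.2  183.7] [248.6 211. ]
wrist cap_bar 0.67 [ 507.9 -142.2  184.2] [251.2 247.8]
wrist tab_l_pad 0.67 [ 644.7 -260.7  173.4] [478.3 188.9]
wrist tab_r_pad 0.8 [ 507.7 -142.3  180.8] [251.3 246. ]
top valve_axis 0.86 [ 640.7 -297.1  144.2] [365.1 141. ]
top valve_axis 0.66 [ 533.1 -123.3  146.3] [300.2 183.7]
top cap_bar 0.89 [ 641.9 -294.3  180.2] [367.1 138.1]
top cap_bar 0.55 [ 529.9 -127.   178.4] [302.7 183.8]
top tab_l_pad 0.41 [ 640.5 -262.5  177.2] [354.4 139.2]
top tab_r_pad 0.64 [ 641.1 -331.5  177.2] [381.5 138.2]
12.4 [ 534.3 -126.4  241.1] [ 3.1 -0.  -1. ] [ 0.3 -0.4 -0.5] [-0.1  0.1 -0. ] 91.51787835334413 0.5970765500471007
```

View pics/wrist7.png

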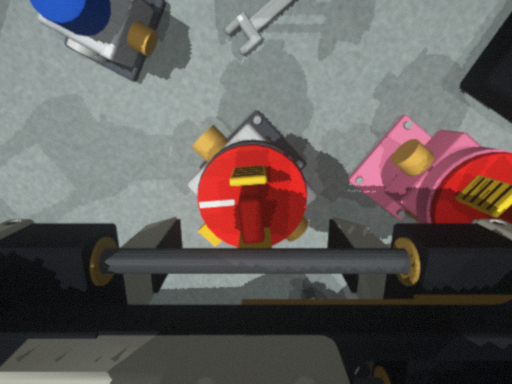

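```bash
python3 -m handwheel '{"translation":[[0,0,-0.12],[0,0,-0.12],[0,0,-0.115],[0,0,0],[0,0,0],[0,0,0],[0,0,0],[0,0,0]],"twist":[0.02,0,0,0,0,0,0,0]}' 0
python3 -m handwheel '{"translation":[[0,0,0],[0,0,0],[0,0,0],[0,0,0],[0,0,0],[0,0,0],[0,0,0],[0,0,0]],"twist":[0,0,0,0,0,0,0,0]}' 240
python3 look.py 8 wrist
```

```text
time: 13.4
tool_pos: [535.6, -126.9, 189.5]
tcp_rot: [3.128, -0.005, -0.922]
contact_force: [0.6, -0.2, -0.5]
grip_width: 92.0
time: 14.4
tool_pos: [533.8, -124.5, 189.5]
tcp_rot: [3.128, 0.002, -0.922]
contact_force: [-11.7, 17.1, 11.4]
grip_width: 16.3
wrist valve_axis 0.65 [ 531.4 -125.5  148.6] [253.3 222.9]
wrist valve_axis 0.65 [ 533.  -121.9  183.8] [249.5 242.2]
wrist cap_bar 0.74 [ 533.7 -127.6  184.4] [258.3 247.3]
wrist tab_l_pad 0.76 [ 558.  -106.7  182.9] [254.8 192.9]
wrist tab_r_pad 0.66 [ 508.3 -143.   183. ] [253.  290.1]
wrist tab_r_pad 0.58 [577.  103.9  -3.9] [105.7  10. ]
14.65 [ 533.8 -124.3  189.5] [ 3.1  0.  -0.9] [-6.3  9.   5.5] [1.5 1.2 0.1] 15.997739529963328 0.5635867272180193
```

View pics/wrist8.png

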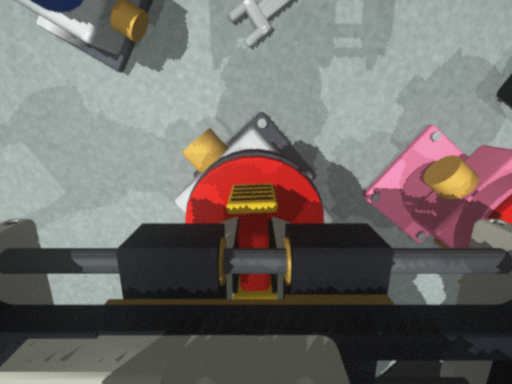

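```bash
python3 -m handwheel '{"translation":[[-0.004,0.005,0],[0,0,0],[0,0,0],[0,0,0],[0,0,0],[0,0,0],[0,0,0],[0,0,0]],"twist":[0,-0.04,-0.05,-0.05,-0.05,-0.05,-0.05,-0.05]}' -
python3 look.py 9 wrist
```

```text
time: 15.65
tool_pos: [533.9, -124.7, 189.5]
tcp_rot: [3.127, -0.002, -1.468]
contact_force: [-0.8, -0.6, 1.4]
grip_width: 15.7
wrist valve_axis 0.85 [ 534.5 -125.1  149.8] [254.1 219.8]
wrist cap_bar 0.59 [ 531.6 -121.3  184.3] [247.1 247.4]
wrist tab_l_pad 0.87 [ 560.9 -120.1  180.2] [250.1 196.4]
wrist tab_r_pad 0.93 [ 502.7 -128.2  183. ] [253.9 290.2]
wrist tab_r_pad 0.5 [ 379.8 -379.3   -3.3] [421.9 295.4]
15.9 [ 533.9 -124.7  189.5] [ 3.1 -0.  -1.5] [-0.3 -0.3 -0.2] [0.1 0.1 0.2] 15.983843933501516 1.1032737045668424
```

View pics/wrist9.png

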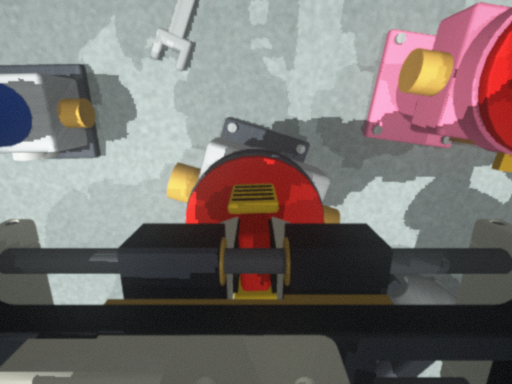

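```bash
cat > m.py <<'E'
from h import *
o=get_obs(); print(o['tool_pos'].round(1),'yaw',o['tcp_rot'][2].round(3),'phi',round(-0.212-o['tcp_rot'][2],3),o['contact_force'].round(1),o['moment'].round(2),round(o['grip_width'],1))
E
python3 -m handwheel '{"translation":[[0,0,0],[0,0,0],[0,0,0],[0,0,0],[0,0,0],[0,0,0],[0,0,0],[0,0,0]],"twist":[-0.012,-0.012,-0.012,-0.012,-0.012,-0.012,-0.012,-0.012]}' -
python3 m.py
```

```text
time: 16.9
tool_pos: [533.9, -124.9, 189.5]
tcp_rot: [3.128, -0.003, -1.623]
contact_force: [-0.4, 0.1, 0.2]
grip_width: 16.0
[ 533.9 -124.9  189.5] yaw -1.623 phi 1.411 [-0.4  0.1  0.2] [0.07 0.15 0.34] 16.0
```

```bash
python3 -m handwheel '{"translation":[[0,0,0],[0,0,0],[0,0,0],[0,0,0],[0,0,0],[0,0,0],[0,0,0],[0,0,0]],"twist":[-0.01,-0.01,-0.01,-0.01,-0.01,-0.01,-0.01,-0.01]}' -
python3 m.py
```

```text
time: 17.9
tool_pos: [533.9, -125.1, 189.5]
tcp_rot: [3.128, -0.003, -1.758]
contact_force: [-2.0, -1.2, 0.6]
grip_width: 16.3
[ 533.9 -125.1  189.5] yaw -1.758 phi 1.546 [-2.  -1.2  0.6] [-0.01  0.13  0.31] 16.3
```

```bash
python3 look.py 10 wrist; python3 -c "
import cv2,numpy as np
a=[cv2.resize(cv2.imread(f'pics/wrist{i}.png')[130:310,160:360],(400,360)) for i in (9,10)]
cv2.imwrite('pics/c10.png',np.hstack(a))"
```

```text
wrist valve_axis 0.78 [ 531.8 -127.4  150.8] [257.2 223.6]
wrist cap_bar 0.85 [ 534.9 -123.8  184.4] [250.7 243.5]
wrist tab_l_pad 0.93 [ 561.5 -134.   181.3] [259.9 194.7]
wrist tab_r_pad 0.87 [ 502.9 -118.3  181.3] [252.  289.2]
18.15 [ 533.9 -125.   189.5] [ 3.1 -0.  -1.8] [-0.4 -0.3  0.1] [-0.   0.1  0.2] 15.861013401997466 1.3922617630146772
```

View pics/c10.png

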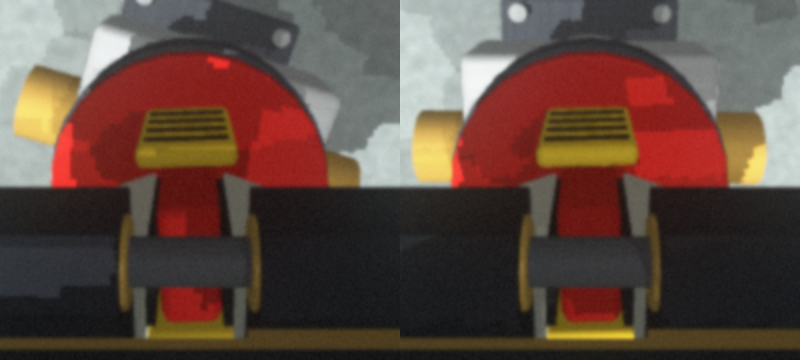

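Both crops match: the left one at phi 1.26 and the right one at 1.55 show the tab at (186,137) in each. It still rests on the ring and the bar hasn't slipped. I'll go on.

```bash
python3 -m handwheel '{"translation":[[0,0,0],[0,0,0],[0,0,0],[0,0,0],[0,0,0],[0,0,0],[0,0,0],[0,0,0]],"twist":[-0.008,-0.008,-0.008,-0.008,-0.008,-0.008,-0.008,-0.008]}' -
python3 m.py
```

```text
time: 19.15
tool_pos: [533.9, -125.2, 189.5]
tcp_rot: [3.128, -0.003, -1.864]
contact_force: [-0.1, -1.0, -0.7]
grip_width: 16.2
[ 533.9 -125.2  189.5] yaw -1.864 phi 1.652 [-0.1 -1.  -0.7] [-0.06  0.06  0.33] 16.2
```

```bash
python3 -m handwheel '{"translation":[[0,0,0],[0,0,0],[0,0,0],[0,0,0],[0,0,0],[0,0,0],[0,0,0],[0,0,0]],"twist":[-0.008,-0.008,-0.008,-0.008,-0.008,-0.008,0,0]}' -
python3 m.py; python3 look.py 11 wrist; python3 -c "
import cv2,numpy as np
a=[cv2.resize(cv2.imread(f'pics/wrist{i}.png')[130:310,160:360],(400,360)) for i in (10,11)]
cv2.imwrite('pics/c11.png',np.hstack(a))"
```

```text
time: 20.15
tool_pos: [533.8, -125.2, 189.5]
tcp_rot: [3.128, -0.003, -1.945]
contact_force: [-0.7, -0.6, 0.7]
grip_width: 15.7
[ 533.8 -125.2  189.5] yaw -1.945 phi 1.733 [-0.7 -0.6  0.7] [-0.    0.12  0.29] 15.7
wrist valve_axis 0.66 [ 530.5 -124.   150.2] [253.3 226. ]
wrist cap_bar 0.62 [ 532.  -125.3  185.4] [254.6 248.5]
wrist tab_l_pad 0.77 [ 561.2 -136.4  180.5] [253.9 193.2]
wrist tab_l_pad 0.51 [740.4 -48.7   1.3] [111.2  17.9]
wrist tab_r_pad 0.93 [ 504.1 -116.1  181.4] [257.2 288.5]
20.4 [ 533.9 -125.3  189.5] [ 3.1 -0.  -1.9] [-0.1 -1.4 -0.3] [-0.   0.2  0.2] 15.903962087031088 1.5781628492541233
```

View pics/c11.png

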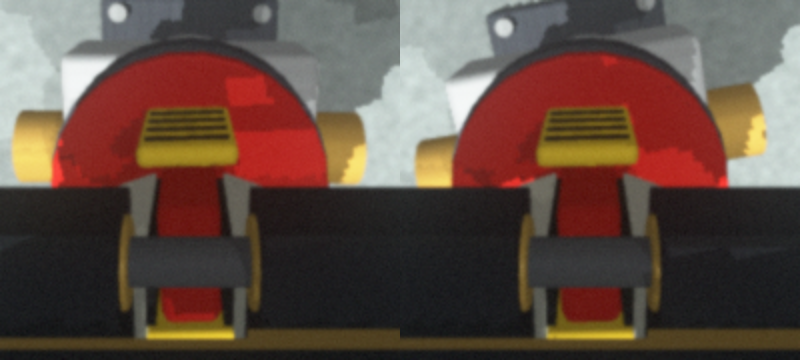

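The tab hasn't moved yet, at phi about 1.73. Continuing.

```bash
python3 -m handwheel '{"translation":[[0,0,0],[0,0,0],[0,0,0],[0,0,0],[0,0,0],[0,0,0],[0,0,0],[0,0,0]],"twist":[-0.008,-0.008,-0.008,-0.008,-0.008,-0.008,-0.008,-0.008]}' -
python3 m.py
```

```text
time: 21.4
tool_pos: [533.8, -125.4, 189.5]
tcp_rot: [3.127, -0.003, -2.054]
contact_force: [-0.6, -0.6, 0.3]
grip_width: 16.1
[ 533.8 -125.4  189.5] yaw -2.054 phi 1.842 [-0.6 -0.6  0.3] [0.   0.12 0.05] 16.1
```

```bash
python3 -m handwheel '{"translation":[[0,0,0],[0,0,0],[0,0,0],[0,0,0],[0,0,0],[0,0,0],[0,0,0],[0,0,0]],"twist":[-0.008,-0.008,-0.008,-0.008,-0.008,-0.008,0,0]}' -
python3 m.py; python3 look.py 12 wrist; python3 -c "
import cv2,numpy as np
a=[cv2.resize(cv2.imread(f'pics/wrist{i}.png')[130:310,160:360],(400,360)) for i in (11,12)]
cv2.imwrite('pics/c12.png',np.hstack(a))"
```

```text
time: 22.4
tool_pos: [533.7, -125.4, 189.5]
tcp_rot: [3.128, -0.004, -2.132]
contact_force: [-1.4, -1.3, 0.6]
grip_width: 16.0
[ 533.7 -125.4  189.5] yaw -2.132 phi 1.92 [-1.4 -1.3  0.6] [-0.07  0.23  0.7 ] 16.0
wrist valve_axis 0.93 [ 529.2 -126.6  149.3] [258.  225.1]
wrist cap_bar 0.93 [ 529.4 -125.6  184.8] [257.6 251.1]
wrist cap_bar 0.61 [ 562.2 -142.3  179.6] [251.5 186.8]
wrist tab_l_pad 0.7 [ 559.4 -144.2  180.3] [257.2 189.6]
wrist tab_r_pad 0.89 [ 505.  -108.1  184.3] [254.4 295.2]
22.65 [ 533.7 -125.4  189.5] [ 3.1 -0.  -2.1] [ 0.1 -1.5 -0.4] [-0.1  0.2  0.7] 15.864206913901498 1.763023098948278
```

View pics/c12.png

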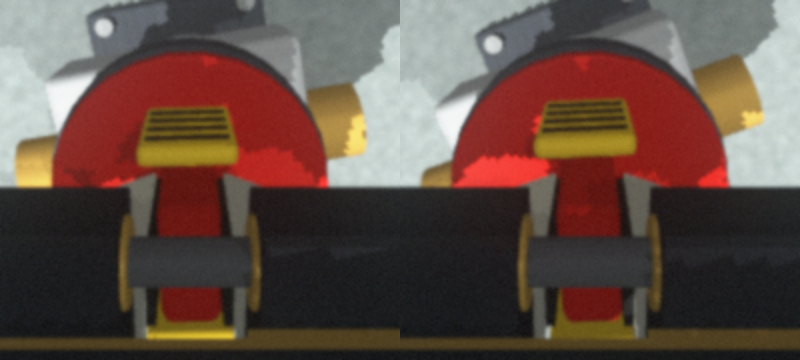

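The moment rose to 0.7 N m and the tab moved out from row 137 to 130, so it has snapped into shut. I'll back off to relieve the load, then test the block in the reverse direction gently.

```bash
python3 -m handwheel '{"translation":[[0,0,0],[0,0,0],[0,0,0],[0,0,0],[0,0,0],[0,0,0],[0,0,0],[0,0,0]],"twist":[0.01,0.01,0.01,0.01,0.01,0,0,0]}' -
python3 m.py
```

```text
time: 23.65
tool_pos: [533.8, -125.4, 189.5]
tcp_rot: [3.127, -0.003, -2.051]
contact_force: [-1.0, -0.7, -0.1]
grip_width: 16.1
[ 533.8 -125.4  189.5] yaw -2.051 phi 1.839 [-1.  -0.7 -0.1] [-0.07  0.13  0.02] 16.1
```

```bash
python3 -m handwheel '{"translation":[[0,0,0],[0,0,0],[0,0,0],[0,0,0],[0,0,0],[0,0,0],[0,0,0],[0,0,0]],"twist":[0.008,0.008,0.008,0.008,0.008,0,0,0]}' -
python3 m.py; python3 look.py 13 wrist; python3 -c "
import cv2,numpy as np
a=[cv2.resize(cv2.imread(f'pics/wrist{i}.png')[130:310,160:360],(400,360)) for i in (12,13)]
cv2.imwrite('pics/c13.png',np.hstack(a))"
```

```text
time: 24.65
tool_pos: [533.7, -125.3, 189.5]
tcp_rot: [3.127, -0.003, -1.984]
contact_force: [-1.0, 0.0, -0.1]
grip_width: 16.1
[ 533.7 -125.3  189.5] yaw -1.984 phi 1.772 [-1.   0.  -0.1] [-0.06  0.2  -0.07] 16.1
wrist valve_axis 0.71 [ 530.8 -124.3  149.1] [253.7 224.7]
wrist valve_axis 0.4 [ 377.1 -376.7   -1.8] [484.8 204.4]
wrist cap_bar 0.88 [ 531.4 -124.   185.5] [252.9 250.1]
wrist tab_l_pad 0.97 [ 562.6 -140.9  182.6] [258.1 188.8]
wrist tab_r_pad 0.65 [ 501.7 -110.1  179.1] [251.7 292.3]
24.9 [ 533.7 -125.3  189.5] [ 3.1 -0.  -2. ] [-0.8 -1.6  0.3] [-0.   0.2 -0.1] 16.11769609394856 1.6160229349431665
```

View pics/c13.png

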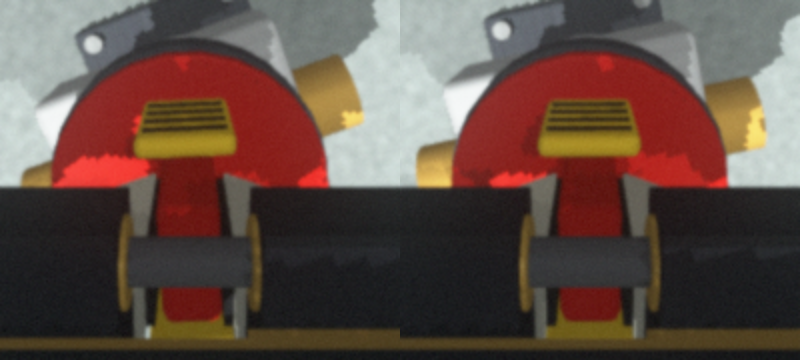

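```bash
python3 -m handwheel '{"translation":[[0,0,0],[0,0,0],[0,0,0],[0,0,0],[0,0,0],[0,0,0],[0,0,0],[0,0,0]],"twist":[0.008,0.008,0.008,0.008,0.008,0,0,0]}' -
python3 m.py
```

```text
time: 25.9
tool_pos: [533.4, -125.2, 189.5]
tcp_rot: [3.126, -0.002, -1.92]
contact_force: [-1.1, -1.5, 0.6]
grip_width: 16.0
[ 533.4 -125.2  189.5] yaw -1.92 phi 1.708 [-1.1 -1.5  0.6] [-0.08  0.33 -0.78] 16.0
```

It's blocked in both directions: +0.7 N m at phi 1.92 and -0.78 N m at 1.71. I'll centre the cap in its play, let go and lift.

```bash
python3 -m handwheel '{"translation":[[0,0,0],[0,0,0],[0,0,0],[0,0,0],[0,0,0],[0,0,0],[0,0,0],[0,0,0]],"twist":[-0.012,-0.012,-0.012,-0.012,-0.012,-0.005,0,0]}' -
python3 m.py
python3 -m handwheel '{"translation":[[0,0,0],[0,0,0],[0,0,0],[0,0,0],[0,0,0],[0,0,0.12],[0,0,0.15],[0,0,0.15]],"twist":[0,0,0,0,0,0,0,0]}' 0
python3 -m handwheel '{"translation":[[0,0,0.15],[0,0,0.15],[-0.2,0,0],[-0.2,0,0],[-0.2,0,0],[-0.2,0,0],[0,0,0],[0,0,0]],"twist":[0,0,0,0,0,0,0,0]}' 0
python3 look.py 14 wrist,top,scene; python3 -c "
import cv2,numpy as np
w=cv2.resize(cv2.imread('pics/wrist14.png'),(400,300))
a=cv2.resize(cv2.imread('pics/scene14.png')[130:230,120:270],(400,267))
b=cv2.resize(cv2.imread('pics/top14.png')[110:220,260:410],(400,293))
p=lambda i:cv2.copyMakeBorder(i,0,300-i.shape[0],0,0,0)
cv2.imwrite('pics/c14.png',np.vstack([np.hstack([p(a),p(b)]),np.hstack([w,cv2.resize(cv2.imread('pics/top14.png'),(400,300))])]))"
```

```text
time: 26.9
tool_pos: [533.4, -125.2, 189.5]
tcp_rot: [3.126, -0.003, -2.026]
contact_force: [-2.3, -1.7, 0.2]
grip_width: 16.0
[ 533.4 -125.2  189.5] yaw -2.026 phi 1.814 [-2.3 -1.7  0.2] [0.01 0.34 0.07] 16.0
time: 27.9
tool_pos: [533.0, -124.4, 252.1]
tcp_rot: [3.123, -0.002, -2.026]
contact_force: [0.4, -0.3, 0.0]
grip_width: 89.8
time: 28.9
tool_pos: [410.8, -124.5, 300.9]
tcp_rot: [3.129, -0.002, -2.026]
contact_force: [0.0, 0.0, -0.3]
grip_width: 92.3
wrist valve_axis 0.62 [ 532.2 -126.   148.2] [199.7  70.7]
wrist cap_bar 0.87 [ 532.8 -123.7  187.8] [188.   64.9]
wrist tab_l_pad 0.61 [ 560.6 -142.1  181.4] [192.3  22.4]
wrist tab_l_pad 0.18 [ 531.7 -123.8  183.9] [189.7  66.8]
wrist tab_r_pad 0.74 [ 500.9 -107.8  178.8] [192.7 109.5]
top valve_axis 0.75 [ 643.  -293.7  143.3] [363.7 140.2]
top valve_axis 0.68 [ 533.7 -123.3  148. ] [300.2 183.4]
top cap_bar 0.97 [ 528.4 -129.5  178.7] [303.8 184.3]
top cap_bar 0.95 [ 641.3 -296.   184.1] [368.2 138. ]
top cap_bar 0.21 [667.  394.5   4.3] [117.9 147.3]
top tab_l_pad 0.6 [ 641.2 -263.2  176.7] [354.6 139. ]
top tab_l_pad 0.4 [ 562.9 -137.9  177.8] [306.6 170.8]
top tab_r_pad 0.6 [ 499.1 -106.5  178.4] [295.  196.1]
top tab_r_pad 0.44 [ 639.5 -325.6  176.4] [379.2 138.9]
top tab_r_pad 0.31 [738.5 -44.5   3.8] [266.8 118.8]
scene valve_axis 0.81 [ 532.7 -125.3  143.7] [221.4 172. ]
scene valve_axis 0.75 [ 641.6 -293.7  147.4] [154.9 164.2]
scene cap_bar 0.57 [ 532.6 -122.9  179.4] [221.6 161.5]
scene cap_bar 0.56 [ 648.7 -297.9  183.9] [150.5 153.7]
scene tab_l_pad 0.46 [ 562.3 -143.7  180.3] [208.8 162.5]
scene tab_l_pad 0.41 [ 648.3 -259.4  178.6] [159.  159.8]
scene tab_r_pad 0.41 [ 644.1 -326.3  176.5] [146.4 152.1]
scene tab_r_pad 0.37 [ 505.  -110.7  174.8] [231.6 160.9]
29.65 [ 410.3 -124.3  300.7] [ 3.1 -0.  -2. ] [ 0.1  0.6 -0.2] [-0.   0.1  0. ] 91.95515308648673 1.5542950080067706
```

View pics/c14.png

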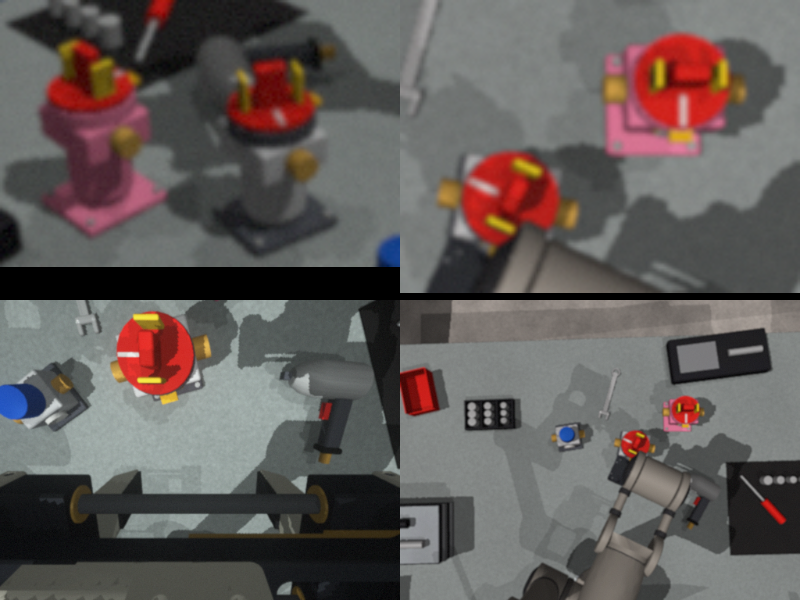

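The cap has turned about 1.81 rad. The tab pads measure about 66 to 71 mm apart against 66 nominal, so both are fully out. The bystanders haven't moved and the gripper is clear. Handing in.

```bash
python3 -c "
from plant import *
print(close_job())"
```

```text
the job is handed in; nothing more can be done
None
```

The air supply valve is shut and locked. I worked the aluminium-bodied one and left the pink look-alike alone. The job was handed in at about 30 s of the 56 s allowed.

**What I did:** I squeezed both tabs to 51 mm and turned the cap 0.71 rad clockwise. I then let the tabs go onto the ring, gripped the finger bar and turned on in small steps until the tabs snapped out. After that I let go and backed the arm clear.

**Last checks:**
- **Shut position:** it is at about 1.81 rad. The cap was blocked both ways there, at +0.7 N m going clockwise and -0.78 N m going back, and I left it centred in its play.
- **Tabs:** the pads measured 66 to 71 mm apart across the three cameras, against 66 mm when fully out. The two larger readings are within the networks' error.
- **Other things on the bench:** none looked shifted in the last pictures, and the force on the tool was about zero.

**What was less clean:** gripping the bar slightly off-centre gave a brief side load of about 24 N, which eased once I shifted the tool slightly. The bar also twisted a little in the fingers when it met the block.

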